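Sweep the drilling offcuts into the catch frame

ROBOT

A 7-joint arm with a two-finger parallel gripper is mounted at the origin on the work surface. World frame = base frame: x ahead of the robot, y to its left, z up, the work surface at z = 0. Lengths are in mm, angles in rad, forces in N, time in s.
With the tool pointing down it reaches from about 425 to 875 mm from the base axis. Payload 8.4 kg.
Tool frame: the origin (TCP) lies between the finger pads; the fingertips stand 8 mm ahead of it and the grasp point (between the pads) lies 11 mm behind it; z points along the fingers, y is the line along which they close (so a half turn about z gives the same grasp; the last joint's range is limited). The gripper opens to 87 mm and grips with 3 to 60 N. Pads are 19 mm wide; open, the fingers measure 117 mm over their backs; the gripper's body (75 mm by 190 mm) begins 51 mm behind the grasp point.
Start: joints at [1.053, 0.333, 0.04, 1.465, -0.013, 1.343, -0.059], TCP at [264.307, -593.806, 230.546] pointing down, gripper open.
Joint ranges: [-2.58, 2.58], [-0.38, 2.09], [-1.3, 1.39], [0.25, 2.4], [-1.5, 4.64], [0.08, 2.09], [-2.65, 2.65]. Speed limits (rad/s): [2.22, 2.22, 2.79, 2.79, 3.14, 3.14, 3.14].

INTERFACE

Orientations are given as a unit quaternion [x, y, z, w].
In Python, from bench import robot, cams, job gives the robot as it stands.
- The arm moves only by the shell command python3 -m inch 'ROWS' [FORCE]. ROWS is JSON, a list of rows, each an object with "angular": the turn, a rotation vector about the tool's x, y, z in rad, a list of three; "offset": the shift along the tool's x, y, z in m, a list of three; "gripper": the finger opening in m, from 0 to 0.087. A call has 1 to 10 rows; each row shifts and turns the commanded pose from where the row before left it, along the tool's axes as they then stand; what a row does not reach is not made up. A row lasts 1/10 s, in which the tool goes at most 50 mm and 8.59 degrees, less where a joint would pass 70% of its speed; a pose out of reach is approached as far as the arm can. A call with a gripper value outside its range is refused whole. The fingers move at their own pace and stop on an object; FORCE is the grip in N (left out, the last holds). Time passes only in rows, so rows that do not move let the fingers close. It gives the time, the measured TCP pose, the force, the opening and the grip force at its end, in the units of the state.
- robot.get_state(): the state, without advancing time (a new reading comes with each control period).
- cams.get_image(name): name is "side" or "top" or "wrist"; returns the picture (400x640x3 uint8, blue, green, red); there is no depth.
- cams.calibration(name): a dict with "mtx" (3x3 intrinsics, pixels), "dist" ([k1, k2, p1, p2, k3] as OpenCV has them; the pictures are not rectified), "R" (3x3) and "t" (3): a world point X has camera coordinates R X + t; the wrist camera has in their place "hand_eye" (4x4, takes a point from camera to tool coordinates, whose origin is the TCP and whose axes are the flange's). Camera axes: x right, y down, z forward; pixel columns grow to the right and rows downward; lengths in mm; the calibration is good to about 2 mm. A picture is of the moment at which its call begins: read the wrist's pose just before it. calibration takes no time and is no camera call.
- job.sign_off(): hands the job in; it is judged then, once.
The state is a dict: "time_s": time; "joint_positions": joint angles; "qd": joint speeds; "joint_efforts": joint torques, N m; "tool_pos": TCP position; "tcp_rot": TCP orientation; "force": force on the tool from outside, world axes, zero at the start; "ft_torque": the same for the moment, N m; "gripper_width": finger opening in mm; "grip_force": force on a finger pad.
Only numpy, scipy, OpenCV 4.12 (cv2) and the standard library are available. Lean on these libraries where they do the work, as an engineer would, in place of code of your own. Each camera call takes 0.05 s, during which the arm holds its last target. There are 200 camera calls.

TASK

Clear up after drilling: with the fingers, sweep the two round wooden plugs and the red-topped offcut across the bench, through the open side of the blue catch frame, until all three lie flat and completely inside it. Push them along the bench only, do not pick them up, and leave the tape, tin, glue bottle, mug and tools where they are.

Things in the scene. Friction and masses are not known exactly. Their poses are not given: they have to be found in the camera images.
- frame: Catch frame fixed to the bench beyond the pieces: three blue plywood walls, 9 mm thick, 30 mm high, no floor, open on its -x side (roughly towards the robot, turned up to 20 degrees). Inside 120 mm (x) by 200 mm (y). Origin: centre of the inside, at bench height; x points to the back wall. Inner faces: back x = +60 mm, sides y = +-100 mm; open side x = -60 mm.
- frame_mouth (a point): Middle of the frame's open side, at bench height (60 mm before the frame's origin); same axes as the frame.
- plug_pale: Loose round wooden plug from a hole saw, flat on the bench: pale plywood with thin dark edge stripes, 48 mm diameter, 22 mm high, about 26 g, small black pilot hole on top. Origin: centre of its underside.
- plug_dark: Loose round wooden plug, same size as the pale one, but dark brown with thin pale edge stripes. Origin: centre of its underside.
- offcut: Loose rectangular wooden offcut with a red-painted top, 52 mm (its x) by 32 mm (its y) by 22 mm high, about 24 g, lying flat at any yaw. Origin: centre of its underside.
- tape: Roll of yellow tape lying flat, 72 mm diameter, 28 mm high, loose, to one side of the pieces. Origin: centre of its underside. To be left alone.
- tin: Closed steel and green tin of screws, 70 mm diameter, 50 mm high, standing loose on the other side of the pieces. Origin: centre of its underside. To be left alone.
- glue: Standing white glue bottle with red label and orange cap, 60 mm diameter, 160 mm high, beside the frame. Origin: centre of its underside. To be left alone.
- mug: Blue mug, 80 mm diameter, 90 mm high, on the other side of the frame. Origin: centre of its underside. To be left alone.
- screwdriver: Red-handled screwdriver lying far to the right. To be left alone.
- wrench: Steel wrench lying far to the left. To be left alone.
There are look-alikes about, which are no part of the job. Of the things that look like the offcut, the smaller one is meant. Leave any green look-alike of the plug_dark alone.

How it is judged (in metres and radians):
At the end, for the whole second after the job is handed in: Both plugs and the offcut lie flat on the bench and at rest (tilt below 0.25 rad, underside below 12 mm, below 20 mm/s) between the frame's three walls, their centres at least 22 mm (plugs) or 15 mm (offcut) inside its open side (x of plug_pale in the frame of frame between -0.038 and 0.06 m and y of plug_pale in the frame of frame between -0.1 and 0.1 m and height (world z) of each of plug_pale, plug_dark, offcut below 0.012 m and angle between each of plug_pale, plug_dark, offcut's own z axis and vertical below 0.25 rad and linear speed of each of plug_pale, plug_dark, offcut below 0.02 m/s and x of plug_dark in the frame of frame between -0.038 and 0.06 m and y of plug_dark in the frame of frame between -0.1 and 0.1 m and x of offcut in the frame of frame between -0.045 and 0.06 m and y of offcut in the frame of frame between -0.1 and 0.1 m); the robot touches nothing.
It fails at once if a plug or the offcut is lifted (underside more than 28 mm above the bench) (height (world z) of any of plug_pale, plug_dark, offcut above 0.028 m).
It fails at once if the tape, tin, glue bottle, mug, screwdriver or wrench is moved by more than 20 mm (distance of any of tape, tin, glue, mug, screwdriver, wrench from where it was at the start of the episode above 0.02 m).
It also fails if it takes over 70 s, if anything falls off the work surface, if the arm or the gripper's body presses on something with over 40 N, if the wrist force passes 120 N, or if a joint passes its speed limit or range.

## Working session

There is one attempt and no reset: what is moved stays moved. The work goes in short steps, Python scripts to look and compute and a shell command to move; the robot and the scene stay as the last step left them, time stands still between calls to the robot, and variables do not carry over. Pictures are saved under pics/ and viewed, at most 10 in all, crops included, and the job is handed in when it is done.

```bash
mkdir -p pics; ls
python3 - <<'E'
from bench import robot,cams,job
import cv2
s=robot.get_state();print(s)
for n in("top","side"):
    cv2.imwrite(f"pics/{n}0.png",cams.get_image(n));c=cams.calibration(n);print(n,c)
E
```

```text
pics
{'time_s': 0.0, 'joint_positions': array([ 1.05281808,  0.33390015,  0.03985848,  1.46627645, -0.01339928,
        1.34331365, -0.05849335]), 'qd': array([ 0.00190012,  0.00070117,  0.00128217,  0.00105219, -0.00036703,
       -0.00010368,  0.00053202]), 'joint_efforts': array([ 7.41012627e-04, -6.56368017e+01,  1.33571316e+00, -4.03808534e+01,
       -5.96278114e-02,  4.48336580e-02,  1.37772213e-04]), 'tool_pos': array([ 264.11146796, -593.41434893,  229.6634827 ]), 'tcp_rot': array([ 9.78157335e-01,  2.07864290e-01, -2.21084357e-04, -7.85372891e-04]), 'force': array([-0.25691638,  0.53007849, -1.22255241]), 'ft_torque': array([-0.00385758, -0.04506666, -0.01018283]), 'grip_force': 0.0, 'gripper_width': 87.1722489152672}
top {'mtx': array([[372.35599371,   0.        , 316.89227084],
       [  0.        , 372.35599371, 195.14748521],
       [  0.        ,   0.        ,   1.        ]]), 'dist': array([-0.05068234,  0.        ,  0.        ,  0.        ,  0.        ]), 'R': array([[ 0.00779423, -0.99996788, -0.00186861],
       [-0.98604504, -0.00737492, -0.16631532],
       [ 0.16629619,  0.00313883, -0.98607085]]), 't': array([ -18.12372599,  574.16014619, 1139.73925395])}
side {'mtx': array([[370.89498266,   0.        , 329.74393283],
       [  0.        , 370.89498266, 188.41567024],
       [  0.        ,   0.        ,   1.        ]]), 'dist': array([0.02197154, 0.        , 0.        , 0.        , 0.        ]), 'R': array([[-0.75387405, -0.6569141 , -0.01173779],
       [-0.5007677 ,  0.58606245, -0.63699491],
       [ 0.42533002, -0.47433603, -0.77077864]]), 't': array([452.58570179, 312.71973898, 808.13590083])}
```

View pics/top0.png

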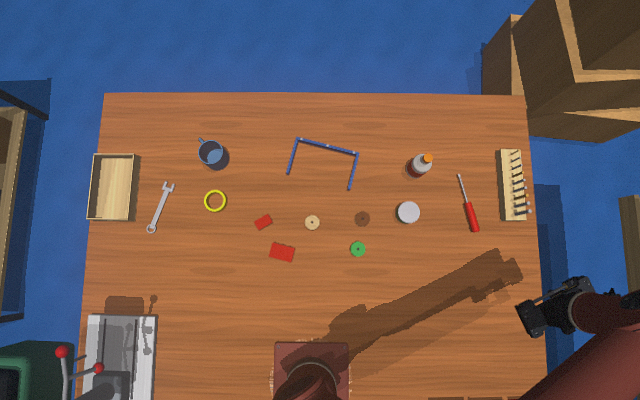

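View pics/side0.png

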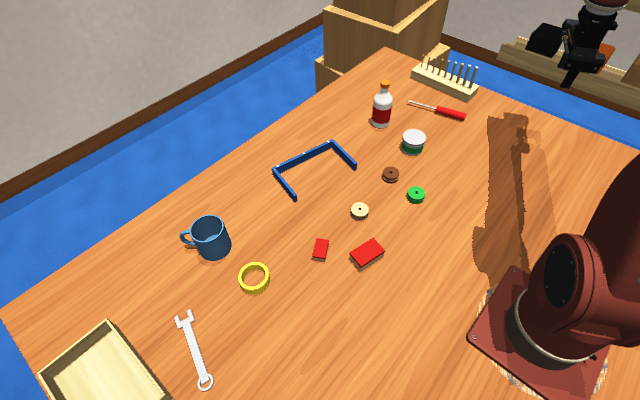

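The top view shows two red blocks, at (263,222) and (282,252). The smaller one, at (263,222), is the offcut. There are three plugs: pale at (312,222), dark brown at (362,218) and a green look-alike at (358,249), which I leave alone. The frame is at about (325,165), with its mouth facing down in the picture. The side view agrees. Next I measure and make one crop to confirm.

```bash
cat > h.py <<'E'
from bench import robot,cams,job
import cv2,numpy as np
def ray(n,px,z):
    c=cams.calibration(n);u=cv2.undistortPoints(np.float64(px).reshape(-1,1,2),c["mtx"],c["dist"]).reshape(-1,2)
    d=np.c_[u,np.ones(len(u))]@c["R"];o=-c["R"].T@c["t"]
    return (o+d*((z-o[2])/d[:,2])[:,None])[:,:2]
def blob(hsv,lo,hi,seed=None,amin=25):
    m=cv2.inRange(hsv,np.array(lo),np.array(hi));cs=cv2.findContours(m,cv2.RETR_EXTERNAL,cv2.CHAIN_APPROX_NONE)[0]
    return [c for c in cs if cv2.contourArea(c)>amin]
E
python3 - <<'E'
from h import *
im=cv2.imread("pics/top0.png");cr=im[125:270,190:440]
cv2.imwrite("pics/crop.png",cv2.resize(cr,None,fx=3.2,fy=3.2,interpolation=cv2.INTER_CUBIC))
hsv=cv2.cvtColor(im,cv2.COLOR_BGR2HSV)
for p in[(263,222),(282,252),(312,218),(308,222),(362,214),(366,218),(358,245),(325,146),(340,225),(400,230)]:print(p,hsv[p[1],p[0]])
for nm,lo,hi,z in[("red",(0,200,120),(4,255,255),22),("green",(50,150,60),(75,255,255),22),("pale",(15,60,180),(30,140,255),22),("blue",(108,120,60),(125,255,255),30)]:
    for c in blob(hsv,lo,hi):
        x,y,w,h=cv2.boundingRect(c)
        if 190<x<440 and 125<y<270:
            r=cv2.minAreaRect(c);b=cv2.boxPoints(r);print(nm,np.round(r[0]),cv2.contourArea(c),ray("top",[r[0]],z).round(),ray("top",b,z).round().tolist())
E
```

```text
(263, 222) [  3 202 186]
(282, 252) [  3 200 191]
(312, 218) [ 18 103 211]
(308, 222) [ 19 105 212]
(362, 214) [ 11 151 120]
(366, 218) [ 12 154 126]
(358, 245) [ 62 135 170]
(325, 146) [113 133 142]
(340, 225) [ 13 159 159]
(400, 230) [ 13 159 175]
red [281. 252.] 263.5 [[394.  98.]] [[382.0, 138.0], [423.0, 129.0], [407.0, 59.0], [366.0, 69.0]]
red [263. 222.] 101.0 [[491. 160.]] [[489.0, 188.0], [516.0, 148.0], [493.0, 132.0], [466.0, 172.0]]
pale [312. 222.] 145.5 [[492.   2.]] [[491.0, 34.0], [523.0, 2.0], [493.0, -29.0], [460.0, 3.0]]
blue [353. 170.] 34.5 [[ 661. -131.]] [[603.0, -113.0], [723.0, -142.0], [721.0, -150.0], [601.0, -121.0]]
blue [340. 149.] 26.0 [[734. -89.]] [[740.0, -52.0], [746.0, -53.0], [728.0, -127.0], [721.0, -125.0]]
```

View pics/crop.png

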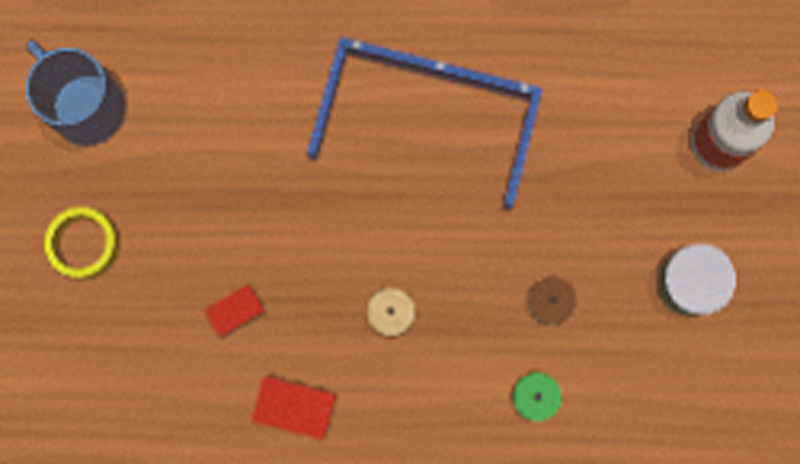

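The crop confirms the small red block at image (264,222) as the offcut, with the larger red one at (282,252). The plugs are pale (312,222), dark (362,219) and green (358,249). Now positions, frame pose and push lines.

```bash
cat >> h.py <<'E'
def c2i(p):return (np.float64(p)+.5)/3.2-.5+[190,125]
def go(xy,yaw,z):
    """offset in tool axes (after turning to yaw) to reach the TCP target; tool points down"""
    s=robot.get_state();q=s["tcp_rot"];psi=2*np.arctan2(q[1],q[0]);p=s["tool_pos"]
    turn=-(yaw-psi);turn=(turn+np.pi)%(2*np.pi)-np.pi;d=np.r_[xy,z]-p
    c,n=np.cos(yaw),np.sin(yaw)
    print("t",round(s["time_s"],1),"pos",p.round(1),"yaw",round(psi,3),"turn_z",round(turn,3),"offset mm",np.round([c*d[0]+n*d[1],n*d[0]-c*d[1],-d[2]],1))
E
python3 - <<'E'
from h import *
f=ray("top",c2i([(343,40),(538,91),(313,157),(508,208)]),30)
print("frame corners",f.round())
ex=(f[0]-f[2]+f[1]-f[3]);ey=f[0]-f[1]+f[2]-f[3]
yaw=np.mean([np.arctan2(ex[1],ex[0]),np.arctan2(-ey[0],ey[1])]);print(np.linalg.norm(ex)/2,np.linalg.norm(ey)/2)
X=np.array([np.cos(yaw),np.sin(yaw)]);Y=np.array([-X[1],X[0]])
mc=f.mean(0);print("wall mean",mc,"yaw",yaw)
O=mc-4.5*X   # outline runs from -60 to +69
print("frame O",O)
it={"pale":((391,312),22),"dark":((551,300),22),"green":((538,397),22),"off":((236,311),22),"tin":((700,280),50),"tape":((81,242),28),"mug":((67,86),90),"capglue":((762,105),160)}
P={}
for k,(p,z) in it.items():
    P[k]=w=ray("top",[c2i(p)],z)[0];d=w-O;print(k,w.round(),"in frame",np.round([d@X,d@Y]))
np.savez("f.npz",O=O,yaw=yaw)
for k,t,b in(("pale",(25,0),34),("dark",(20,-58),34),("off",(20,58),0)):
    T=O+t[0]*X+t[1]*Y;v=T-P[k];print(k,"target",T.round(),"dist",np.linalg.norm(v).round(),"dir",np.arctan2(v[1],v[0]).round(3))
E
```

```text
frame corners [[ 773.   55.]
 [ 719. -148.]
 [ 648.   83.]
 [ 596. -116.]]
127.69787039042538 207.4754126272319
wall mean [683.99514087 -31.45483968] yaw -0.24725643874152176
frame O [679.63199693 -30.35348826]
pale [490.   2.] in frame [-191.  -15.]
dark [ 504. -159.] in frame [-139. -168.]
green [ 406. -145.] in frame [-237. -178.]
off [490. 158.] in frame [-230.  136.]
tin [ 521. -304.] in frame [ -86. -304.]
tape [558. 318.] in frame [-203.  308.]
mug [704. 323.] in frame [-63. 348.]
capglue [ 671. -340.] in frame [  67. -303.]
pale target [704. -36.] dist 217.0 dir -0.178
dark target [685. -91.] dist 194.0 dir 0.359
off target [713.  21.] dist 262.0 dir -0.551
```

```bash
python3 -m inch '[{"angular":[0,0,0.15],"offset":[0,0,0],"gripper":0.03},{"angular":[0,0,0.15],"offset":[0,0,0],"gripper":0.03},{"angular":[0,0,0.15],"offset":[0,0,0],"gripper":0.03},{"angular":[0,0,0.15],"offset":[0,0,0],"gripper":0.03}]' 20; python3 -c "
from h import *
go((470,0),-.18,150)"
```

```text
time_s: 0.5
tool_pos: [264.2, -593.6, 230.0]
tcp_rot: [0.996, -0.094, -0.0, -0.0]
force: [-0.7, -0.9, -0.4]
gripper_width: 62.9
grip_force: 0.0
t 0.5 pos [ 264.2 -593.6  230. ] yaw -0.187 turn_z -0.007 offset mm [  96.2 -620.8   80. ]
```

```bash
python3 -m inch '[{"angular":[0,0,0],"offset":[0.01,-0.04,0],"gripper":0.03},{"angular":[0,0,0],"offset":[0.01,-0.04,0],"gripper":0.03},{"angular":[0,0,0],"offset":[0.01,-0.04,0],"gripper":0.03},{"angular":[0,0,0],"offset":[0.01,-0.04,0],"gripper":0.03},{"angular":[0,0,0],"offset":[0.01,-0.04,0],"gripper":0.03},{"angular":[0,0,0],"offset":[0.01,-0.04,0],"gripper":0.03},{"angular":[0,0,0],"offset":[0.01,-0.04,0],"gripper":0.03},{"angular":[0,0,0],"offset":[0.01,-0.04,0],"gripper":0.03},{"angular":[0,0,0],"offset":[0.01,-0.04,0],"gripper":0.03},{"angular":[0,0,0],"offset":[0.01,-0.04,0],"gripper":0.03}]'; python3 -c "
from h import *
go((441,11),-.187,60)"
```

```text
time_s: 1.5
tool_pos: [434.9, -216.7, 230.4]
tcp_rot: [0.996, -0.091, -0.0, 0.0]
force: [0.8, -0.8, -0.0]
gripper_width: 29.9
grip_force: 0.0
t 1.5 pos [ 434.9 -216.7  230.4] yaw -0.181 turn_z 0.006 offset mm [ -36.4 -224.9  170.4]
```

```bash
python3 -m inch '[{"angular":[0,0,0],"offset":[-0.006,-0.037,0],"gripper":0.03},{"angular":[0,0,0],"offset":[-0.006,-0.037,0],"gripper":0.03},{"angular":[0,0,0],"offset":[-0.006,-0.037,0.02],"gripper":0.03},{"angular":[0,0,0],"offset":[-0.006,-0.037,0.03],"gripper":0.03},{"angular":[0,0,0],"offset":[-0.006,-0.037,0.04],"gripper":0.03},{"angular":[0,0,0],"offset":[-0.006,-0.037,0.04],"gripper":0.03},{"angular":[0,0,0],"offset":[0,0,0.04],"gripper":0.03},{"angular":[0,0,0],"offset":[0,0,0],"gripper":0.03}]'; python3 -c "
from h import *
go((441,11),-.18,15)
np_=np.load('f.npz');O=np_['O'];a=float(np_['yaw']);T=O+30*np.array([np.cos(a),np.sin(a)]);go(T-28*np.array([np.cos(.18),-np.sin(.18)]),-.18,15)"
```

```text
time_s: 2.3
tool_pos: [435.3, 0.6, 63.5]
tcp_rot: [0.996, -0.089, -0.004, 0.0]
force: [-1.3, -0.0, 0.2]
gripper_width: 29.8
grip_force: 0.0
t 2.3 pos [435.3   0.6  63.5] yaw -0.179 turn_z 0.001 offset mm [  3.7 -11.2  48.5]
t 2.3 pos [435.3   0.6  63.5] yaw -0.179 turn_z 0.001 offset mm [247.8 -11.3  48.5]
```

```bash
python3 -m inch '[{"angular":[0,0,0],"offset":[0,-0.011,0.024],"gripper":0.03},{"angular":[0,0,0],"offset":[0,0,0.02],"gripper":0.03},{"angular":[0,0,0],"offset":[0,0,0.004],"gripper":0.03},{"angular":[0,0,0],"offset":[0.01,0,0],"gripper":0.03},{"angular":[0,0,0],"offset":[0.01,0,0],"gripper":0.03},{"angular":[0,0,0],"offset":[0.01,0,0],"gripper":0.03},{"angular":[0,0,0],"offset":[0.01,0,0],"gripper":0.03},{"angular":[0,0,0],"offset":[0.01,0,0],"gripper":0.03},{"angular":[0,0,0],"offset":[0.01,0,0],"gripper":0.03},{"angular":[0,0,0],"offset":[0.01,0,0],"gripper":0.03}]'; python3 -c "
from h import *
np_=np.load('f.npz');O=np_['O'];a=float(np_['yaw']);T=O+30*np.array([np.cos(a),np.sin(a)]);go(T-28*np.array([np.cos(.18),-np.sin(.18)]),-.18,15)
cv2.imwrite('pics/push1.png',cams.get_image('side')[60:360,180:560])"
```

```text
time_s: 3.3
tool_pos: [510.9, -2.1, 19.6]
tcp_rot: [0.996, -0.09, -0.0, -0.0]
force: [-2.0, -0.0, 0.8]
gripper_width: 30.0
grip_force: 0.5
t 3.3 pos [510.9  -2.1  19.6] yaw -0.181 turn_z -0.001 offset mm [173.   -0.4   4.6]
```

View pics/push1.png

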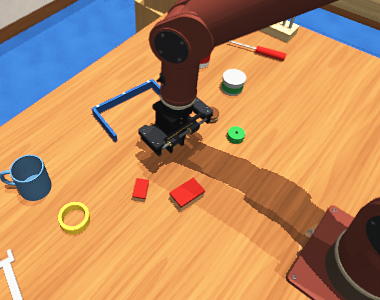

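The side view shows the gripper in contact with the pale plug, which it hides. The other pieces are undisturbed. I continue the push.

```bash
python3 -m inch '[{"angular":[0,0,0],"offset":[0.012,0,0.002],"gripper":0.03},{"angular":[0,0,0],"offset":[0.012,0,0.001],"gripper":0.03},{"angular":[0,0,0],"offset":[0.012,0,0],"gripper":0.03},{"angular":[0,0,0],"offset":[0.012,0,0],"gripper":0.03},{"angular":[0,0,0],"offset":[0.012,0,0],"gripper":0.03},{"angular":[0,0,0],"offset":[0.012,0,0],"gripper":0.03},{"angular":[0,0,0],"offset":[0.012,0,0],"gripper":0.03},{"angular":[0,0,0],"offset":[0.012,0,0],"gripper":0.03},{"angular":[0,0,0],"offset":[0.012,0,0],"gripper":0.03},{"angular":[0,0,0],"offset":[0.012,0,0],"gripper":0.03}]'; python3 -m inch '[{"angular":[0,0,0],"offset":[0.01,0,0],"gripper":0.03},{"angular":[0,0,0],"offset":[0.01,0,0],"gripper":0.03},{"angular":[0,0,0],"offset":[0.01,0,0],"gripper":0.03},{"angular":[0,0,0],"offset":[0.01,0,0],"gripper":0.03},{"angular":[0,0,0],"offset":[0.007,0,0],"gripper":0.03},{"angular":[0,0,0],"offset":[0.003,0,0],"gripper":0.03},{"angular":[0,0,0],"offset":[0,0,0],"gripper":0.03},{"angular":[0,0,0],"offset":[-0.01,0,0],"gripper":0.03},{"angular":[0,0,0],"offset":[-0.03,0,0],"gripper":0.03},{"angular":[0,0,0],"offset":[-0.02,0,-0.04],"gripper":0.03}]'; python3 -c "
from h import *
f=np.load('f.npz');O=f['O'];a=float(f['yaw']);X=np.array([np.cos(a),np.sin(a)]);Y=np.array([-X[1],X[0]])
P=np.array([504,-159.]);T=O-118*X-50*Y;v=T-P;d=np.arctan2(v[1],v[0]);u=v/np.linalg.norm(v)
print(P,T,d,np.linalg.norm(v));go(P-55*u,d,100)"
```

```text
time_s: 4.35
tool_pos: [629.1, -23.8, 16.5]
tcp_rot: [0.996, -0.091, -0.0, -0.0]
force: [0.0, 0.2, 0.7]
gripper_width: 29.6
grip_force: 0.2
time_s: 5.35
tool_pos: [612.0, -21.4, 51.6]
tcp_rot: [0.996, -0.09, -0.005, 0.0]
force: [-0.6, 0.2, 0.2]
gripper_width: 29.9
grip_force: 0.0
[ 504. -159.] [552.98342891 -49.95298358] 1.1486116261004635 119.54341511340093
t 5.3 pos [612.  -21.4  51.6] yaw -0.181 turn_z -1.329 offset mm [-224.7  -42.1  -48.4]
```

```bash
python3 -m inch '[{"angular":[0,0,0],"offset":[0,0,-0.04],"gripper":0.03},{"angular":[0,0,-0.148],"offset":[0,0,-0.01],"gripper":0.03},{"angular":[0,0,-0.148],"offset":[0,0,0],"gripper":0.03},{"angular":[0,0,-0.148],"offset":[0,0,0],"gripper":0.03},{"angular":[0,0,-0.148],"offset":[0,0,0],"gripper":0.03},{"angular":[0,0,-0.148],"offset":[0,0,0],"gripper":0.03},{"angular":[0,0,-0.148],"offset":[0,0,0],"gripper":0.03},{"angular":[0,0,-0.148],"offset":[0,0,0],"gripper":0.03},{"angular":[0,0,-0.148],"offset":[0,0,0],"gripper":0.03},{"angular":[0,0,-0.148],"offset":[0,0,0],"gripper":0.03}]'; python3 -m inch '[{"angular":[0,0,0],"offset":[-0.038,-0.007,0],"gripper":0.03},{"angular":[0,0,0],"offset":[-0.038,-0.007,0],"gripper":0.03},{"angular":[0,0,0],"offset":[-0.038,-0.007,0],"gripper":0.03},{"angular":[0,0,0],"offset":[-0.038,-0.007,0],"gripper":0.03},{"angular":[0,0,0],"offset":[-0.038,-0.007,0],"gripper":0.03},{"angular":[0,0,0],"offset":[-0.035,-0.007,0],"gripper":0.03},{"angular":[0,0,0],"offset":[0,0,0],"gripper":0.03}]'; python3 -c "
from h import *
go(np.array([504,-159])-55*np.array([np.cos(1.149),np.sin(1.149)]),1.149,16)
im=cams.get_image('top');cv2.imwrite('pics/top1.png',cv2.resize(im[125:270,190:440],None,fx=3.2,fy=3.2,interpolation=cv2.INTER_CUBIC))"
```

```text
time_s: 6.35
tool_pos: [617.2, -21.6, 106.6]
tcp_rot: [0.837, 0.547, -0.0, 0.0]
force: [-0.6, -0.2, 0.1]
gripper_width: 30.2
grip_force: 0.0
time_s: 7.05
tool_pos: [483.9, -214.7, 106.2]
tcp_rot: [0.841, 0.541, -0.002, 0.0]
force: [0.7, 1.0, -0.2]
gripper_width: 30.1
grip_force: 0.0
t 7.0 pos [ 483.9 -214.7  106.2] yaw 1.144 turn_z -0.005 offset mm [ 4.1 -4.5 90.2]
```

View pics/top1.png

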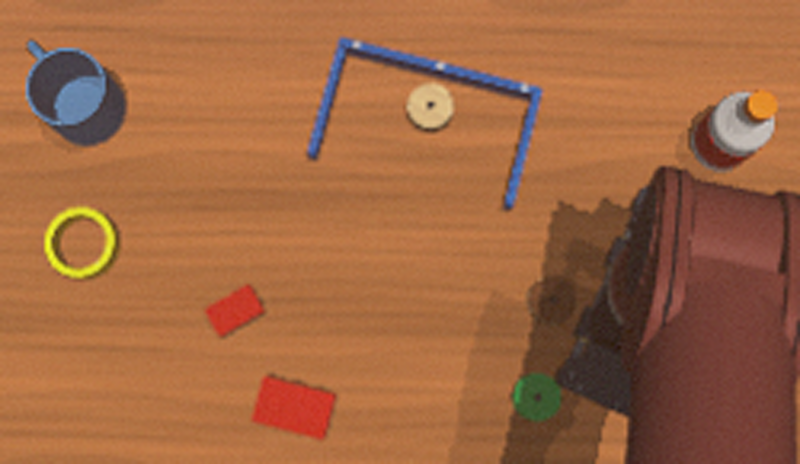

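The pale plug is inside the frame, at crop (430,106). The dark plug is in the arm's shadow at (551,300), still in place. Now lower and sweep the dark plug towards the mouth's centre line.

```bash
python3 -m inch '[{"angular":[0,0,0],"offset":[0,-0.004,0.03],"gripper":0.03},{"angular":[0,0,0],"offset":[0,0,0.03],"gripper":0.03},{"angular":[0,0,0],"offset":[0,0,0.025],"gripper":0.03},{"angular":[0,0,0],"offset":[0,0,0.006],"gripper":0.03},{"angular":[0,0,0],"offset":[0.01,0,0],"gripper":0.03},{"angular":[0,0,0],"offset":[0.01,0,0],"gripper":0.03},{"angular":[0,0,0],"offset":[0.01,0,0],"gripper":0.03},{"angular":[0,0,0],"offset":[0.01,0,0],"gripper":0.03},{"angular":[0,0,0],"offset":[0.01,0,0],"gripper":0.03},{"angular":[0,0,0],"offset":[0.01,0,0],"gripper":0.03}]'; python3 -m inch '[{"angular":[0,0,0],"offset":[0.01,0,0],"gripper":0.03},{"angular":[0,0,0],"offset":[0.01,0,0],"gripper":0.03},{"angular":[0,0,0],"offset":[0.01,0,0],"gripper":0.03},{"angular":[0,0,0],"offset":[0.01,0,0],"gripper":0.03},{"angular":[0,0,0],"offset":[0.01,0,0],"gripper":0.03},{"angular":[0,0,0],"offset":[0.01,0,0],"gripper":0.03},{"angular":[0,0,0],"offset":[0.01,0,0],"gripper":0.03},{"angular":[0,0,0],"offset":[0.01,0,0],"gripper":0.03},{"angular":[0,0,0],"offset":[0.01,0,0],"gripper":0.03},{"angular":[0,0,0],"offset":[0,0,0],"gripper":0.03}]'; python3 -c "
from h import *
go(np.array([553,-50])-28*np.array([np.cos(1.149),np.sin(1.149)]),1.149,16)"
```

```text
time_s: 8.1
tool_pos: [509.6, -152.8, 16.0]
tcp_rot: [0.839, 0.544, 0.0, 0.0]
force: [-0.4, -0.7, 1.2]
gripper_width: 30.2
grip_force: 0.3
time_s: 9.1
tool_pos: [546.3, -69.4, 15.7]
tcp_rot: [0.838, 0.545, 0.0, -0.0]
force: [0.5, 0.3, 0.6]
gripper_width: 29.9
grip_force: 0.0
t 9.1 pos [546.3 -69.4  15.7] yaw 1.153 turn_z 0.004 offset mm [-7.5 -1.9 -0.3]
```

```bash
python3 -m inch '[{"angular":[0,0,0],"offset":[-0.02,0,0],"gripper":0.03},{"angular":[0,0,0],"offset":[-0.04,0,0],"gripper":0.03},{"angular":[0,0,0],"offset":[-0.04,0,-0.04],"gripper":0.03},{"angular":[0,0,0],"offset":[0,0,-0.04],"gripper":0.03},{"angular":[0,0,0.148],"offset":[0,0,0],"gripper":0.03},{"angular":[0,0,0.148],"offset":[0,0,0],"gripper":0.03},{"angular":[0,0,0.148],"offset":[0,0,0],"gripper":0.03},{"angular":[0,0,0.148],"offset":[0,0,0],"gripper":0.03},{"angular":[0,0,0.148],"offset":[0,0,0],"gripper":0.03},{"angular":[0,0,0.148],"offset":[0,0,0],"gripper":0.03}]';  python3 -c "
from h import *
f=np.load('f.npz');O=f['O'];a=float(f['yaw']);X=np.array([np.cos(a),np.sin(a)]);Y=np.array([-X[1],X[0]])
im=cams.get_image('side')
im2=cams.get_image('top');cv2.imwrite('pics/top2.png',cv2.resize(im2[125:270,190:440],None,fx=3.2,fy=3.2,interpolation=cv2.INTER_CUBIC))
P=np.array([557.7,-43.8]);T=O+20*X-58*Y;v=T-P;d=np.arctan2(v[1],v[0]);u=v/np.linalg.norm(v)
print(P,T,d,np.linalg.norm(v));go(P-55*u,d,100)"
```

```text
time_s: 10.1
tool_pos: [506.6, -158.8, 90.9]
tcp_rot: [0.992, 0.128, -0.0, -0.0]
force: [0.2, -0.3, 0.7]
gripper_width: 30.5
grip_force: 0.0
[557.7 -43.8] [684.82855165 -91.48446092] -0.35884827897537763 135.7773046460469
t 10.2 pos [ 506.6 -158.7   90.9] yaw 0.26 turn_z 0.619 offset mm [ -47.5 -125.5   -9.1]
```

View pics/top2.png

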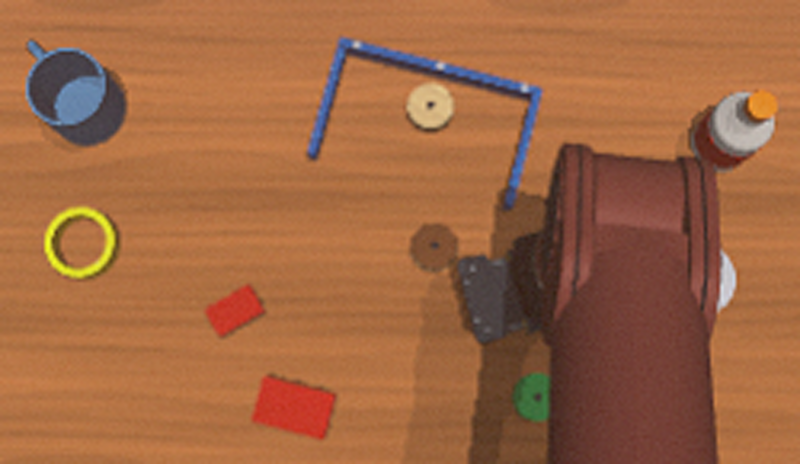

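The dark plug now sits at crop (434,247), in front of the mouth. I compute its position and the next push.

```bash
python3 -c "
from h import *
f=np.load('f.npz');O=f['O'];a=float(f['yaw']);X=np.array([np.cos(a),np.sin(a)]);Y=np.array([-X[1],X[0]])
w=ray('top',c2i([(434,247),(430,106)]),22);print(w,[((p-O)@X,(p-O)@Y) for p in w])
P=w[0];T=O+20*X-58*Y;v=T-P;d=np.arctan2(v[1],v[0]);u=v/np.linalg.norm(v)
print(P,T,d,np.linalg.norm(v));go(P-55*u,d,100)"
```

```text
[[556.80435009 -41.0996043 ]
 [704.61181114 -36.36665665]] [(np.float64(-116.46210061649232), np.float64(-40.480723304564705)), (np.float64(25.691808125966467), np.float64(0.2833854905208623))]
[556.80435009 -41.0996043 ] [684.82855165 -91.48446092] -0.3749399996269125 137.5820844463294
t 10.2 pos [ 506.6 -158.7   90.9] yaw 0.26 turn_z 0.635 offset mm [ -51.4 -127.8   -9.1]
```

```bash
python3 -m inch '[{"angular":[0,0,0.148],"offset":[0,0,0],"gripper":0.03},{"angular":[0,0,0.148],"offset":[0,0,0],"gripper":0.03},{"angular":[0,0,0.148],"offset":[0,0,0],"gripper":0.03},{"angular":[0,0,0.148],"offset":[0,0,0],"gripper":0.03},{"angular":[0,0,0.043],"offset":[0,0,0],"gripper":0.03},{"angular":[0,0,0],"offset":[-0.025,-0.032,0],"gripper":0.03},{"angular":[0,0,0],"offset":[-0.026,-0.032,0],"gripper":0.03},{"angular":[0,0,0],"offset":[0,-0.032,0],"gripper":0.03},{"angular":[0,0,0],"offset":[0,-0.032,0.01],"gripper":0.03},{"angular":[0,0,0],"offset":[0,0,0],"gripper":0.03}]';  python3 -c "
from h import *
f=np.load('f.npz');O=f['O'];a=float(f['yaw']);X=np.array([np.cos(a),np.sin(a)]);Y=np.array([-X[1],X[0]])
d=-.375;u=np.array([np.cos(d),np.sin(d)]);go(np.array([556.8,-41.1])-55*u,d,16);go(O+20*X-58*Y-28*u,d,16)"
```

```text
time_s: 11.2
tool_pos: [506.3, -16.2, 80.5]
tcp_rot: [0.984, -0.18, -0.0, -0.001]
force: [-0.5, -0.4, 0.2]
gripper_width: 30.1
grip_force: 0.0
t 11.2 pos [506.3 -16.2  80.5] yaw -0.362 turn_z 0.013 offset mm [ 1.1  4.7 64.5]
t 11.2 pos [506.3 -16.2  80.5] yaw -0.362 turn_z 0.013 offset mm [165.7   4.7  64.5]
```

```bash
python3 -m inch '[{"angular":[0,0,0.012],"offset":[0,0.004,0.03],"gripper":0.03},{"angular":[0,0,0],"offset":[0,0,0.03],"gripper":0.03},{"angular":[0,0,0],"offset":[0,0,0.005],"gripper":0.03},{"angular":[0,0,0],"offset":[0.01,0,0],"gripper":0.03},{"angular":[0,0,0],"offset":[0.01,0,0],"gripper":0.03},{"angular":[0,0,0],"offset":[0.01,0,0],"gripper":0.03},{"angular":[0,0,0],"offset":[0.01,0,0],"gripper":0.03},{"angular":[0,0,0],"offset":[0.01,0,0],"gripper":0.03},{"angular":[0,0,0],"offset":[0.01,0,0],"gripper":0.03},{"angular":[0,0,0],"offset":[0.01,0,0],"gripper":0.03}]'; python3 -m inch '[{"angular":[0,0,0],"offset":[0.01,0,0],"gripper":0.03},{"angular":[0,0,0],"offset":[0.01,0,0],"gripper":0.03},{"angular":[0,0,0],"offset":[0.01,0,0],"gripper":0.03},{"angular":[0,0,0],"offset":[0.01,0,0],"gripper":0.03},{"angular":[0,0,0],"offset":[0.01,0,0],"gripper":0.03},{"angular":[0,0,0],"offset":[0.01,0,0],"gripper":0.03},{"angular":[0,0,0],"offset":[0.01,0,0],"gripper":0.03},{"angular":[0,0,0],"offset":[0.01,0,0],"gripper":0.03},{"angular":[0,0,0],"offset":[0.008,0,0],"gripper":0.03},{"angular":[0,0,0],"offset":[0.004,0,0],"gripper":0.03}]'; python3 -c "
from h import *
f=np.load('f.npz');O=f['O'];a=float(f['yaw']);X=np.array([np.cos(a),np.sin(a)]);Y=np.array([-X[1],X[0]])
d=-.375;u=np.array([np.cos(d),np.sin(d)]);go(O+20*X-58*Y-28*u,d,16)"
```

```text
time_s: 12.2
tool_pos: [570.1, -51.1, 16.0]
tcp_rot: [0.982, -0.191, 0.0, -0.0]
force: [-0.7, 0.7, 0.7]
gripper_width: 29.9
grip_force: 0.3
time_s: 13.2
tool_pos: [655.3, -85.6, 15.9]
tcp_rot: [0.982, -0.191, 0.0, -0.0]
force: [0.1, -0.6, 1.3]
gripper_width: 29.8
grip_force: 0.4
t 13.2 pos [655.3 -85.6  15.9] yaw -0.385 turn_z -0.01 offset mm [ 1.6 -5.3 -0.1]
```

```bash
python3 -m inch '[{"angular":[0,0,0],"offset":[-0.02,0,0],"gripper":0.03},{"angular":[0,0,0],"offset":[-0.04,0,-0.02],"gripper":0.03},{"angular":[0,0,0],"offset":[-0.04,0,-0.04],"gripper":0.03},{"angular":[0,0,-0.148],"offset":[0,0,-0.03],"gripper":0.01},{"angular":[0,0,-0.148],"offset":[0,0,0],"gripper":0.01},{"angular":[0,0,-0.148],"offset":[0,0,0],"gripper":0.01},{"angular":[0,0,-0.148],"offset":[0,0,0],"gripper":0.01},{"angular":[0,0,-0.148],"offset":[0,0,0],"gripper":0.01},{"angular":[0,0,-0.148],"offset":[0,0,0],"gripper":0.01},{"angular":[0,0,-0.148],"offset":[0,0,0],"gripper":0.01}]'; python3 -m inch '[{"angular":[0,0,-0.148],"offset":[0,0,0],"gripper":0.01},{"angular":[0,0,-0.148],"offset":[0,0,0],"gripper":0.01},{"angular":[0,0,-0.148],"offset":[0,0,0],"gripper":0.01},{"angular":[0,0,-0.148],"offset":[0,0,0],"gripper":0.01},{"angular":[0,0,-0.148],"offset":[0,0,0],"gripper":0.01},{"angular":[0,0,-0.148],"offset":[0,0,0],"gripper":0.01},{"angular":[0,0,-0.148],"offset":[0,0,0],"gripper":0.01},{"angular":[0,0,-0.148],"offset":[0,0,0],"gripper":0.01},{"angular":[0,0,-0.148],"offset":[0,0,0],"gripper":0.01},{"angular":[0,0,0],"offset":[0,0,0],"gripper":0.01}]'; python3 -c "
from h import *
go((460,204.6),3.1416-.98,100)"
```

```text
time_s: 14.2
tool_pos: [566.2, -49.5, 101.4]
tcp_rot: [0.946, 0.323, 0.0, 0.0]
force: [0.6, -0.6, -0.3]
gripper_width: 10.1
grip_force: 0.0
time_s: 15.2
tool_pos: [566.1, -49.6, 101.3]
tcp_rot: [0.546, 0.838, 0.0, -0.0]
force: [-0.2, -0.2, 0.4]
gripper_width: 9.8
grip_force: 0.0
t 15.2 pos [566.1 -49.6 101.3] yaw 1.986 turn_z -0.176 offset mm [270.2  53.5   1.3]
```

```bash
python3 -m inch '[{"angular":[0,0,-0.14],"offset":[0,0,0],"gripper":0.01},{"angular":[0,0,-0.036],"offset":[0,0,0],"gripper":0.01},{"angular":[0,0,0],"offset":[0.04,0.01,0],"gripper":0.01},{"angular":[0,0,0],"offset":[0.04,0.01,0],"gripper":0.01},{"angular":[0,0,0],"offset":[0.04,0.01,0],"gripper":0.01},{"angular":[0,0,0],"offset":[0.04,0.01,0],"gripper":0.01},{"angular":[0,0,0],"offset":[0.04,0.01,0],"gripper":0.01},{"angular":[0,0,0],"offset":[0.04,0.003,0],"gripper":0.01},{"angular":[0,0,0],"offset":[0.03,0,0],"gripper":0.01},{"angular":[0,0,0],"offset":[0,0,0],"gripper":0.01}]'
python3 - <<'E'
from h import *
go((460,204.6),3.1416-.98,16)
im=cams.get_image("top");hsv=cv2.cvtColor(im,cv2.COLOR_BGR2HSV)
f=np.load('f.npz');O=f['O'];a=float(f['yaw']);X=np.array([np.cos(a),np.sin(a)]);Y=np.array([-X[1],X[0]])
for nm,lo,hi in[("red",(0,170,60),(6,255,255)),("pale",(15,60,180),(30,140,255)),("dark",(5,100,60),(16,200,128))]:
  for c in blob(hsv,lo,hi,amin=60):
    x,y,w,h=cv2.boundingRect(c)
    if 190<x<400 and 125<y<270:
        r=cv2.minAreaRect(c);w=ray("top",[r[0]],22)[0];print(nm,np.round(r[0]),cv2.contourArea(c),w.round(),"fr",np.round([(w-O)@X,(w-O)@Y]),ray("top",cv2.boxPoints(r),22).round().tolist())
E
```

```text
time_s: 16.2
tool_pos: [457.7, 208.8, 101.8]
tcp_rot: [0.471, 0.882, 0.001, -0.0]
force: [-0.5, -0.9, 0.0]
gripper_width: 9.9
grip_force: 0.0
t 16.2 pos [457.7 208.8 101.8] yaw 2.162 turn_z 0.0 offset mm [-4.7 -0.4 85.8]
red [281. 252.] 292.0 [394.  98.] fr [-309.   55.] [[380.0, 139.0], [424.0, 129.0], [407.0, 57.0], [363.0, 68.0]]
red [263. 222.] 131.0 [491. 160.] fr [-230.  139.] [[491.0, 190.0], [517.0, 147.0], [490.0, 131.0], [465.0, 174.0]]
pale [324. 157.] 135.0 [707. -36.] fr [28.  1.] [[707.0, -6.0], [738.0, -36.0], [708.0, -66.0], [677.0, -36.0]]
dark [341. 166.] 83.5 [678. -94.] fr [ 14. -62.] [[689.0, -63.0], [710.0, -103.0], [668.0, -124.0], [647.0, -84.0]]
```

Both plugs are in the frame, with frame coordinates (28,1) and (14,-62) mm. Now the offcut, first leg along its long axis.

```bash
python3 -m inch '[{"angular":[0,0,0],"offset":[0,0,0.03],"gripper":0.01},{"angular":[0,0,0],"offset":[0,0,0.03],"gripper":0.01},{"angular":[0,0,0],"offset":[0,0,0.02],"gripper":0.01},{"angular":[0,0,0],"offset":[0,0,0.006],"gripper":0.01},{"angular":[0,0,0],"offset":[-0.01,0,0],"gripper":0.01},{"angular":[0,0,0],"offset":[-0.01,0,0],"gripper":0.01},{"angular":[0,0,0],"offset":[-0.01,0,0],"gripper":0.01},{"angular":[0,0,0],"offset":[-0.01,0,0],"gripper":0.01},{"angular":[0,0,0],"offset":[-0.01,0,0],"gripper":0.01},{"angular":[0,0,0],"offset":[-0.01,0,0],"gripper":0.01}]'; python3 -m inch '[{"angular":[0,0,0],"offset":[-0.01,0,0],"gripper":0.01},{"angular":[0,0,0],"offset":[-0.01,0,0],"gripper":0.01},{"angular":[0,0,0],"offset":[-0.01,0,0],"gripper":0.01},{"angular":[0,0,0],"offset":[-0.01,0,0],"gripper":0.01},{"angular":[0,0,0],"offset":[-0.01,0,0],"gripper":0.01},{"angular":[0,0,0],"offset":[-0.01,0,0],"gripper":0.01},{"angular":[0,0,0],"offset":[-0.01,0,0],"gripper":0.01},{"angular":[0,0,0],"offset":[-0.01,0,0],"gripper":0.01},{"angular":[0,0,0],"offset":[-0.01,0,0],"gripper":0.01},{"angular":[0,0,0],"offset":[0,0,0],"gripper":0.01}]'; python3 -m inch '[{"angular":[0,0,0],"offset":[0.02,0,0],"gripper":0.01},{"angular":[0,0,0],"offset":[0.04,0,0],"gripper":0.01},{"angular":[0,0,0],"offset":[0.04,0,-0.04],"gripper":0.03},{"angular":[0,0,0],"offset":[0.04,0,-0.03],"gripper":0.03},{"angular":[0,0,0],"offset":[0,0,0],"gripper":0.03}]'
cat >> h.py <<'E'
f=np.load('f.npz');O=f['O'];a=float(f['yaw']);X=np.array([np.cos(a),np.sin(a)]);Y=np.array([-X[1],X[0]])
def survey():
  im=cams.get_image("top");hsv=cv2.cvtColor(im,cv2.COLOR_BGR2HSV)
  for nm,lo,hi in[("red",(0,170,60),(6,255,255)),("pale",(15,60,180),(30,140,255)),("dark",(5,100,60),(16,200,128))]:
    for c in blob(hsv,lo,hi,amin=60):
      x,y,w,h=cv2.boundingRect(c)
      if 190<x<400 and 125<y<270:
        r=cv2.minAreaRect(c);w=ray("top",[r[0]],22)[0];print(nm,np.round(r[0]),cv2.contourArea(c),w.round(),"fr",np.round([(w-O)@X,(w-O)@Y]),ray("top",cv2.boxPoints(r),22).round().tolist())
  return im
E
python3 -c "
from h import *
go((560,0),2.89,100);survey()"
```

```text
time_s: 17.25
tool_pos: [494.3, 153.7, 15.6]
tcp_rot: [0.472, 0.882, 0.0, 0.0]
force: [0.1, 0.3, -0.2]
gripper_width: 10.2
grip_force: 0.2
time_s: 18.25
tool_pos: [544.5, 78.1, 15.2]
tcp_rot: [0.472, 0.881, -0.0, 0.0]
force: [-0.1, 0.2, 0.4]
gripper_width: 10.2
grip_force: 0.0
time_s: 18.75
tool_pos: [466.9, 198.9, 84.5]
tcp_rot: [0.468, 0.884, 0.002, 0.002]
force: [1.0, 0.4, -1.0]
gripper_width: 25.1
grip_force: 0.0
t 18.8 pos [466.9 198.9  84.5] yaw 2.168 turn_z -0.722 offset mm [-139.7 -169.5  -15.5]
red [281. 252.] 231.5 [394.  98.] fr [-309.   55.] [[380.0, 139.0], [424.0, 129.0], [407.0, 57.0], [363.0, 68.0]]
red [298. 199.] 134.0 [566.  48.] fr [-129.   48.] [[565.0, 78.0], [594.0, 36.0], [567.0, 18.0], [538.0, 60.0]]
pale [324. 157.] 135.0 [707. -36.] fr [28.  1.] [[707.0, -6.0], [738.0, -36.0], [708.0, -66.0], [677.0, -36.0]]
dark [341. 166.] 138.0 [678. -93.] fr [ 14. -62.] [[692.0, -64.0], [708.0, -108.0], [664.0, -122.0], [648.0, -79.0]]
```

```bash
python3 -m inch '[{"angular":[0,0,-0.148],"offset":[0,0,-0.01],"gripper":0.03},{"angular":[0,0,-0.148],"offset":[0,0,0],"gripper":0.03},{"angular":[0,0,-0.148],"offset":[0,0,0],"gripper":0.03},{"angular":[0,0,-0.148],"offset":[0,0,0],"gripper":0.03},{"angular":[0,0,-0.148],"offset":[0,0,0],"gripper":0.03},{"angular":[0,0,-0.07],"offset":[0,0,0],"gripper":0.03},{"angular":[0,0,0],"offset":[0,0,0],"gripper":0.03}]'; python3 -c "
from h import *
d=-.164;u=np.array([np.cos(d),np.sin(d)]);P=np.array([566,48.]);print(P-60*u);go(P-60*u,d+np.pi,16);go(P-60*u+u*130,d+np.pi,16)"
```

```text
time_s: 19.5
tool_pos: [468.4, 191.3, 89.8]
tcp_rot: [0.086, 0.996, -0.0, -0.001]
force: [0.2, -0.8, 0.2]
gripper_width: 29.8
grip_force: 0.0
[506.80507313  57.79594984]
t 19.5 pos [468.4 191.3  89.8] yaw 2.97 turn_z -0.008 offset mm [ -59.6 -125.5   73.8]
t 19.5 pos [468.4 191.3  89.8] yaw 2.97 turn_z -0.008 offset mm [-189.6 -125.5   73.8]
```

```bash
python3 -m inch '[{"angular":[0,0,0],"offset":[-0.02,-0.042,0],"gripper":0.03},{"angular":[0,0,0],"offset":[-0.02,-0.042,0],"gripper":0.03},{"angular":[0,0,0],"offset":[-0.02,-0.042,0],"gripper":0.03},{"angular":[0,0,0],"offset":[0,0,0.03],"gripper":0.03},{"angular":[0,0,0],"offset":[0,0,0.03],"gripper":0.03},{"angular":[0,0,0],"offset":[0,0,0.013],"gripper":0.03},{"angular":[0,0,0],"offset":[-0.01,0,0],"gripper":0.03},{"angular":[0,0,0],"offset":[-0.01,0,0],"gripper":0.03},{"angular":[0,0,0],"offset":[-0.01,0,0],"gripper":0.03},{"angular":[0,0,0],"offset":[-0.01,0,0],"gripper":0.03}]'; python3 -m inch '[{"angular":[0,0,0],"offset":[-0.01,0,0],"gripper":0.03},{"angular":[0,0,0],"offset":[-0.01,0,0],"gripper":0.03},{"angular":[0,0,0],"offset":[-0.01,0,0],"gripper":0.03},{"angular":[0,0,0],"offset":[-0.01,0,0],"gripper":0.03}]'
python3 - <<'E'
from h import *
im=survey();d=-.164;go(O-20*X+54*Y,d+np.pi,16)
s=cams.get_image("side");v=np.hstack([cv2.resize(im[125:250,250:400],None,fx=2.6,fy=2.6),cv2.resize(s[100:225,240:390],None,fx=2.6,fy=2.6)])
cv2.imwrite("pics/mid.png",v)
E
```

```text
time_s: 20.5
tool_pos: [547.3, 51.2, 18.8]
tcp_rot: [0.086, 0.996, 0.0, 0.001]
force: [-0.3, 0.5, 0.8]
gripper_width: 30.0
grip_force: 0.1
time_s: 20.9
tool_pos: [585.6, 44.1, 17.7]
tcp_rot: [0.086, 0.996, 0.0, -0.0]
force: [-0.5, -0.0, 0.1]
gripper_width: 30.0
grip_force: 0.4
red [281. 252.] 305.5 [394.  98.] fr [-308.   54.] [[382.0, 140.0], [427.0, 128.0], [407.0, 56.0], [362.0, 68.0]]
pale [324. 157.] 135.0 [707. -36.] fr [28.  1.] [[707.0, -6.0], [738.0, -36.0], [708.0, -66.0], [677.0, -36.0]]
dark [341. 166.] 137.0 [679. -93.] fr [ 14. -61.] [[663.0, -65.0], [709.0, -80.0], [695.0, -121.0], [649.0, -106.0]]
dark [317. 302.] 16239.5 [241. -15.] fr [-429.  -93.] [[365.0, 518.0], [792.0, 69.0], [114.0, -532.0], [-254.0, -90.0]]
t 20.9 pos [587.1  43.6  17.8] yaw 2.969 turn_z -0.009 offset mm [-88.   -2.3   1.8]
```

View pics/mid.png

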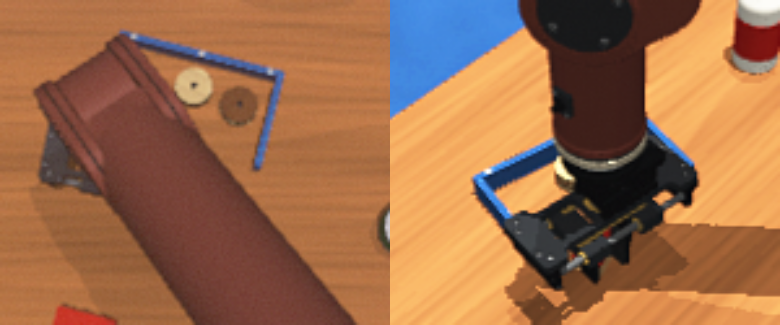

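Both plugs are seated. The offcut's red shows between the fingers just before the mouth, so I push on.

```bash
python3 -m inch '[{"angular":[0,0,0],"offset":[-0.01,0,0.001],"gripper":0.03},{"angular":[0,0,0],"offset":[-0.01,0,0],"gripper":0.03},{"angular":[0,0,0],"offset":[-0.01,0,0],"gripper":0.03},{"angular":[0,0,0],"offset":[-0.01,0,0],"gripper":0.03}]'; python3 -m inch '[{"angular":[0,0,0],"offset":[-0.01,0,0],"gripper":0.03},{"angular":[0,0,0],"offset":[-0.01,0,0],"gripper":0.03},{"angular":[0,0,0],"offset":[-0.01,0,0],"gripper":0.03},{"angular":[0,0,0],"offset":[-0.01,0,0],"gripper":0.03},{"angular":[0,0,0],"offset":[-0.006,0,0],"gripper":0.03},{"angular":[0,0,0],"offset":[0,0,0],"gripper":0.03}]'; python3 -m inch '[{"angular":[0,0,0],"offset":[0.01,0,0],"gripper":0.03},{"angular":[0,0,0],"offset":[0.03,0,0],"gripper":0.03},{"angular":[0,0,0],"offset":[0.04,0,-0.02],"gripper":0.03},{"angular":[0,0,0],"offset":[0.04,0,-0.04],"gripper":0.03},{"angular":[0,0,0],"offset":[0.04,0,-0.04],"gripper":0.03},{"angular":[0,0,0],"offset":[0.02,0.04,-0.03],"gripper":0.03},{"angular":[0,0,0],"offset":[0.01,0.04,0],"gripper":0.03},{"angular":[0,0,0],"offset":[0,0.04,0],"gripper":0.03},{"angular":[0,0,0],"offset":[0,0.04,0],"gripper":0.03},{"angular":[0,0,0],"offset":[0,0,0],"gripper":0.03}]'
python3 - <<'E'
from h import *
im=survey()
cv2.imwrite("pics/end.png",cv2.resize(im[125:270,190:440],None,fx=3.2,fy=3.2,interpolation=cv2.INTER_CUBIC))
E
```

```text
time_s: 21.4
tool_pos: [625.2, 37.1, 16.6]
tcp_rot: [0.086, 0.996, 0.0, 0.0]
force: [-0.1, 0.5, 0.2]
gripper_width: 30.0
grip_force: 0.1
time_s: 22.0
tool_pos: [670.3, 29.4, 16.6]
tcp_rot: [0.086, 0.996, 0.0, 0.0]
force: [-0.2, -0.3, 0.4]
gripper_width: 30.0
grip_force: 0.0
time_s: 23.0
tool_pos: [517.2, 221.7, 135.7]
tcp_rot: [0.082, 0.997, 0.001, 0.0]
force: [0.2, 1.1, 0.6]
gripper_width: 29.7
grip_force: 0.0
red [307. 161.] 124.0 [693.  19.] fr [ 0. 51.] [[700.0, 48.0], [716.0, -1.0], [685.0, -10.0], [670.0, 39.0]]
pale [324. 157.] 135.5 [706. -37.] fr [28.  0.] [[707.0, -6.0], [738.0, -36.0], [706.0, -68.0], [675.0, -38.0]]
dark [340. 164.] 65.5 [683. -88.] fr [ 17. -56.] [[678.0, -61.0], [711.0, -93.0], [687.0, -116.0], [655.0, -84.0]]
```

View pics/end.png

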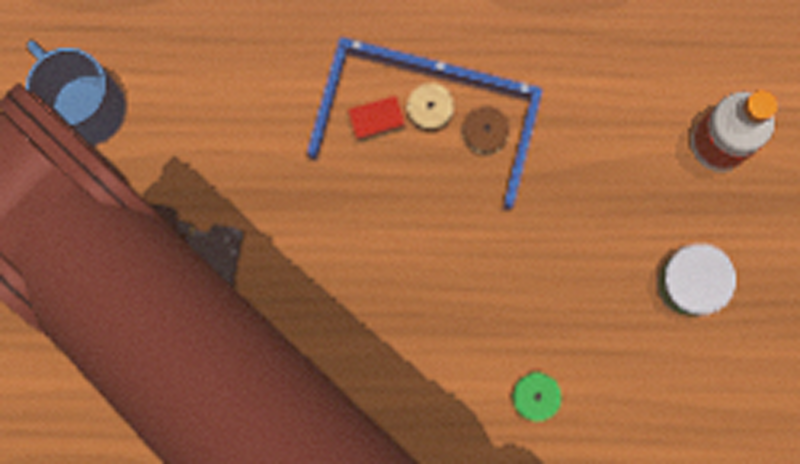

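All three lie flat and well inside the frame: offcut at crop (376,117), pale plug at (430,106), dark plug at (486,130). Nothing else has moved and the gripper is clear, so I hand in.

```bash
python3 -c "
from bench import job
print(job.sign_off())"
```

```text
the job is handed in; nothing more can be done
None
```

I swept both plugs and the offcut flat and fully inside the catch frame, left everything else where it was, and handed the job in at about 23 s; the sign-off returned no verdict.

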